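# Fit the blue module into the test rack and lock the hold-down bar

### The arm

A 6-joint arm with a two-finger parallel gripper is mounted at the origin on the work surface. World frame = base frame: x ahead of the robot, y to its left, z up, the work surface at z = 0. Lengths are in m, angles in degrees, forces in N, time in s.
With the tool pointing down it reaches from about 0.35 to 0.875 m from the base axis. Payload 4.2 kg.
Tool frame: the origin (TCP) lies at the very end of the fingers, on their centre line; the grasp point (between the pads) lies 19 mm behind it (r.grip_point_offset is the distance from the TCP to the grasp point, in m); z points along the fingers, y is the line along which they close (so a half turn about z gives the same grasp; the last joint's range is limited). The gripper opens to 87 mm and grips with 3 to 60 N. Pads are 19 mm wide; open, the fingers measure 117 mm over their backs; the gripper's body (75 mm by 190 mm) begins 51 mm behind the grasp point.
Start: joints at [87.181, 22.042, 0.453, 0, -68.411, -14.817], TCP at [0.189, 0.596, 0.223] pointing down, gripper open.
Joint ranges: [-179.83, 179.83], [-69.29, 118.12], [-61.27, 80.66], [-181.25, 117.63], [-171.15, -9.14], [-177.46, 177.46]. Speed limits (degrees/s): [159.86, 159.86, 180, 180, 180, 180].

### API

Orientations are given as a 3x3 rotation matrix whose columns are the frame's x, y, z axes.
In Python, from station import r gives the robot as it stands.
- The arm moves only by the tool move_arm, never from a script. Its argument "series" is a list of rows, each a list of 3 entries, a list of its own where there are three numbers: the turn, a rotation vector about the tool's x, y, z as a fraction of full scale, then the shift along the tool's x, y, z as a fraction of full scale, then the opening, from 0 (shut) to 1 (fully open). A call has 1 to 12 rows; each row shifts and turns the commanded pose from where the row before left it, along the tool's axes as they then stand; what a row does not reach is not made up. Full scale, the value 1, is 0.5 m for a shift and 0.1 rad for a turn. A row lasts 1/10 s, in which the tool goes at most 50 mm and 8.59 degrees, less where a joint would pass 70% of its speed; a pose out of reach is approached as far as the arm can. A call with a number of a shift or a turn outside -1 to 1 is refused whole. A call with a gripper value outside its range is refused whole. The fingers move at their own pace and stop on an object; the grip force is fixed at half the most. Time passes only in rows, so rows that do not move let the fingers close. It gives the time, the measured TCP pose, the force, the opening and the grip force at its end, in the units of the state.
- r.sense(): the state, without advancing time (a new reading comes with each control period).
- r.capture(name): name is "side" or "top" or "wrist"; returns a dict with "img" (384x512x3 uint8, red, green, blue), "fx", "fy", "cx", "cy" (pixels), "k1" (the pictures are not rectified: a ray, as slopes to the right and down, at radius r is drawn at 1 + k1 r^2 times it, then the intrinsics apply), "origin" and "orientation" of the camera in the world. Camera axes: x right, y up, looking along -z (the intrinsics and any distortion apply to the point x, -y, -z); pixel columns grow to the right and rows downward; lengths in m; the calibration is good to about 2 mm. A picture is of the moment at which its call begins. There is no depth.
- r.finish_job(): hands the job in; it is judged then, once.
Trained networks look in the newest picture that a camera, given by its name, has taken for a name from the list of things; names that differ only in an ending like _2 or _b are one class to them, and where a whole thing is asked for, a point or a joint stands for the part that bears it (a point fixed in the world has none). Each returns a list of dicts, best first, with "score" (0 to 1); they miss things now and then, are a little off and sometimes report something else, mostly with a low value. They report only what shows in the picture. A call takes as long as a camera call. They do not tell look-alikes from the thing itself.
- r.cut_out(target, camera): "pixels" (384x512 bool, what is visible of it) and "centre" ([column, row] in pixels, amid what is visible of it).
- r.pinpoint(target, camera): "centre" ([column, row] in pixels: a listed point, or the origin of a listed thing).
The state is a dict: "time_s": time; "joints": joint angles; "joint_velocities": joint speeds; "effort": joint torques, N m; "tcp_pos": TCP position; "ee_rot": TCP orientation; "wrist_force": force on the tool from outside, world axes, zero at the start; "moment": the same for the moment, N m; "gripper_width": opening from 0.0 (shut) to 1.0 (fully open); "gripper_force": force on a finger pad.
Only numpy, scipy, OpenCV 4.12 (cv2) and the standard library are available. Lean on these libraries where they do the work, as an engineer would, in place of code of your own. Each camera call takes 0.05 s, during which the arm holds its last target. There are 200 camera calls.

### The job

Take the blue-sided module from its inclined rest and stand it upright in the free slot of the grey test rack, fully down on the slot's floor. Then swing the hold-down bar over the modules as far as it goes and let go. Leave the other two modules seated, and do not knock the screwdriver, the meter or the red adapter out of place.

Things in the scene. Friction and masses are not known exactly. Their poses are not given: they have to be found in the camera images.
- blue_module: The module to fit: an upright white box with blue sides, 16 mm thick (its x) by 50 mm wide (its y) by 90 mm tall (its z), 0.15 kg; the lowest 8 mm is a black foot, 12 by 44 mm. Origin: centre of its underside; z points to its vented top. At the start it leans in the rest with its top tilted about 0.5 rad (29 degrees) towards the robot side. The two 50 mm apart end faces (normal to y) are free to be gripped over its upper 60 mm. Either way round in the slot is good.
- rest: Fixed black inclined rest on which the blue module lies: a base plate 110 by 70 by 6 mm, and a ledge and sloping back 32 mm wide, so narrower than the module. Origin: on the table, below the module's foot; the back slopes up towards the rest's -x; the module's y is along the rest's y.
- rack: Fixed grey test rack, a block 180 (x) by 90 (y) by 40 mm tall, with three identical upright slots at x = -55, -11 and +33 mm, y = 0. Each slot is 20 mm (x) by 54 mm (y), straight-walled with no useful lead-in (the narrower foot of the module is the lead-in), and 30 mm deep (its floor is 10 mm above the table); a seated module's top is 100 mm above the table. Origin: centre of its underside; z up. The post of the hold-down bar, radius 8 mm, stands at x = +75 mm, y = 0.
- free_slot: The lit green lamp, 14 by 9 by 5 mm, that marks the one empty slot. Origin: centre of that slot's mouth, level with the rack's top face, 30 mm above the slot's floor; x across the slot (20 mm), y along it (54 mm), z up. The lamp itself sits 37 mm from there to -y.
- green_module: A module of the same size with green sides, already seated loose in another slot. Origin: centre of its underside.
- yellow_module: A module of the same size with yellow sides, already seated loose in another slot. Origin: centre of its underside.
- bar (a joint): Angle (rad) of the aluminium hold-down bar about its upright pivot on the rack's post. 0: closed against its stop, lying over the tops of all three slots, along the rack's -x from the pivot. It grows, up to 1.75, as the knob end swings out to the rack's +y side. It moves level, takes about 1 N at the knob and stays where it is left. The bar is 150 mm long, 16 mm wide, from 104 to 114 mm above the table.
- bar_knob (a point): On the axis of the red upright knob at the bar's end, 20 mm above the bar's top face (134 mm above the table). The knob is 16 mm in diameter, 34 mm tall, from 114 to 148 mm above the table, 135 mm from the pivot.
- bar_pivot (a point): On the bar's upright pivot axis, at the height of bar_knob.
- screwdriver: A loose screwdriver, 180 mm long, lying on the table beyond the rest, on the robot's right. Bystander.
- meter: A loose yellow and black hand meter, 150 by 75 by 42 mm. Bystander. Origin: centre of its underside.
- adapter: A loose red plug adapter standing upright, 28 mm in diameter, 54 mm tall. Bystander. Origin: centre of its underside.
There are look-alikes about, which are no part of the job. What is shaped like the blue_module but orange or purple is not meant.

How it is judged (in metres and radians):
On the way, in this order (a step that is already met when the one before it is completed fails the run):
1. the blue module stands fully down in the free slot, with the bar still swung aside (horizontal distance between blue_module and free_slot below 0.005 m and z of blue_module in the frame of free_slot below -0.0275 m and angle between blue_module's own z axis and vertical below 0.12 rad and value of joint bar above 0.6 rad), for 0.2 s.
2. the hold-down bar is swung over the modules to its stop (value of joint bar below 0.1 rad), for 0.2 s.
At the end, for the whole second after the job is handed in: Blue module at rest in the free slot: within 5 mm of its centre, 2.5 mm of its floor, 0.12 rad of upright and 0.15 rad of the slot line; bar within 0.1 rad of closed; green and yellow modules within 8 mm, screwdriver, meter and upright adapter within 30 mm of their starts (horizontal distance between blue_module and free_slot below 0.005 m and z of blue_module in the frame of free_slot below -0.0275 m and angle between blue_module's own z axis and vertical below 0.12 rad and angle between the y axis of blue_module and the y axis of free_slot, either way round below 0.15 rad and linear speed of blue_module below 0.02 m/s and value of joint bar below 0.1 rad and distance of each of green_module, yellow_module from where it was at the start of the episode below 0.008 m and distance of each of screwdriver, meter, adapter from where it was at the start of the episode below 0.03 m and angle between adapter's own z axis and vertical below 0.3 rad); the robot touches nothing.
It fails at once if the green or yellow module is pulled up out of its seat or pushed aside by more than 15 mm (distance of any of green_module, yellow_module from where it was at the start of the episode above 0.015 m).
It fails at once if the screwdriver, meter or adapter is moved by more than 50 mm or the adapter is knocked over (distance of any of screwdriver, meter, adapter from where it was at the start of the episode above 0.05 m or angle between adapter's own z axis and vertical above 0.8 rad).
It also fails if it takes over 54 s, if anything falls off the work surface, if the arm or the gripper's body presses on something with over 40 N, if the wrist force passes 120 N, or if a joint passes its speed limit or range.

## Working session

There is one attempt and no reset: what is moved stays moved. The work goes in short steps, Python scripts to look and compute and a tool call to move; the robot and the scene stay as the last step left them, time stands still between calls to the robot, and variables do not carry over. Pictures are saved under pics/ and viewed, at most 10 in all, crops included, and the job is handed in when it is done.

Besides the shell and the picture viewer there is one more tool, called after ">>>" as a command line: name --argument value ..., lists and objects as JSON in quotes. move_arm: Moves the arm, as the interface text tells. Its arguments: {"type":"object","properties":{"series":{"type":"array"}},"required":["series"]}

```bash
ls; mkdir -p pics
cat > h.py <<'E'
import numpy as np,cv2
from station import r
def save(c,n,crop=None,s=1):
    im=c["img"][:,:,::-1]
    if crop: im=im[crop[1]:crop[3],crop[0]:crop[2]]
    cv2.imwrite("pics/"+n,cv2.resize(im,None,fx=s,fy=s,interpolation=cv2.INTER_CUBIC))
def K(c): return np.array([[c["fx"],0,c["cx"]],[0,c["fy"],c["cy"]],[0,0,1.]]),np.array([c["k1"],0,0,0.])
def ray(c,p):
    k,d=K(c); q=cv2.undistortPoints(np.array([[p]],float),k,d)[0,0]
    v=np.array(c["orientation"])@[q[0],-q[1],-1]; return np.array(c["origin"]),v/np.linalg.norm(v)
def onz(c,p,z):
    o,v=ray(c,p); return o+v*(z-o[2])/v[2]
def proj(c,P):
    k,d=K(c); q=(np.atleast_2d(P)-c["origin"])@np.array(c["orientation"]); q=q*[1,-1,-1]
    return cv2.projectPoints(q,np.zeros(3),np.zeros(3),k,d)[0][:,0]
def tri(cs,ps):
    A=np.zeros((3,3));b=np.zeros(3)
    for c,p in zip(cs,ps):
        o,v=ray(c,p);M=np.eye(3)-np.outer(v,v);A+=M;b+=M@o
    return np.linalg.solve(A,b)
E
python3 - <<'E'
from h import *
cs={n:r.capture(n) for n in("side","top")}
save(cs["side"],"s0.png",s=1.5);save(cs["top"],"t0.png",s=1.5)
for n,c in cs.items(): print(n,np.round(c["origin"],3),np.round(c["orientation"],2).tolist(),c["fx"],c["k1"])
for t in["blue_module","rest","rack","free_slot","green_module","yellow_module","bar_knob","bar_pivot","screwdriver","meter","adapter"]:
    for n in cs:
        print(t,n,[(np.round(d["centre"]).tolist(),round(d["score"],2)) for d in r.pinpoint(t,n)])
E
```

```text
pics
side [0.054 0.508 0.928] [[-0.74, 0.49, -0.47], [-0.68, -0.54, 0.5], [-0.01, 0.68, 0.73]] 416.1613678727871 -0.026778059088791342
top [ 0.461 -0.017  1.286] [[0.01, 1.0, -0.1], [-1.0, 0.01, 0.02], [0.02, 0.1, 1.0]] 455.2790651650537 -0.11135191793131578
blue_module side [([273.0, 206.0], 0.73), ([270.0, 152.0], 0.67), ([320.0, 222.0], 0.66), ([305.0, 193.0], 0.48)]
blue_module top [([353.0, 142.0], 0.95), ([328.0, 209.0], 0.81), ([288.0, 195.0], 0.81), ([302.0, 248.0], 0.76)]
rest side [([306.0, 195.0], 0.55)]
rest top [([328.0, 211.0], 0.77)]
rack side [([226.0, 255.0], 0.8)]
rack top [([210.0, 202.0], 0.57), ([208.0, 194.0], 0.25)]
free_slot side [([237.0, 259.0], 0.47)]
free_slot top [([379.0, 213.0], 0.31)]
green_module side [([210.0, 246.0], 0.69)]
green_module top [([212.0, 203.0], 0.45)]
yellow_module side [([226.0, 256.0], 0.58)]
yellow_module top [([208.0, 208.0], 0.47)]
bar_knob side [([170.0, 252.0], 0.86)]
bar_knob top [([150.0, 186.0], 0.61)]
bar_pivot side [([197.0, 216.0], 0.76), ([237.0, 259.0], 0.35)]
bar_pivot top [([204.0, 172.0], 0.66)]
screwdriver side [([331.0, 165.0], 0.67), ([212.0, 248.0], 0.41)]
screwdriver top [([382.0, 215.0], 0.56)]
meter side [([255.0, 177.0], 0.93)]
meter top [([307.0, 155.0], 0.81), ([332.0, 215.0], 0.2)]
adapter side [([168.0, 358.0], 0.67)]
adapter top [([112.0, 237.0], 0.6)]
```

View pics/s0.png

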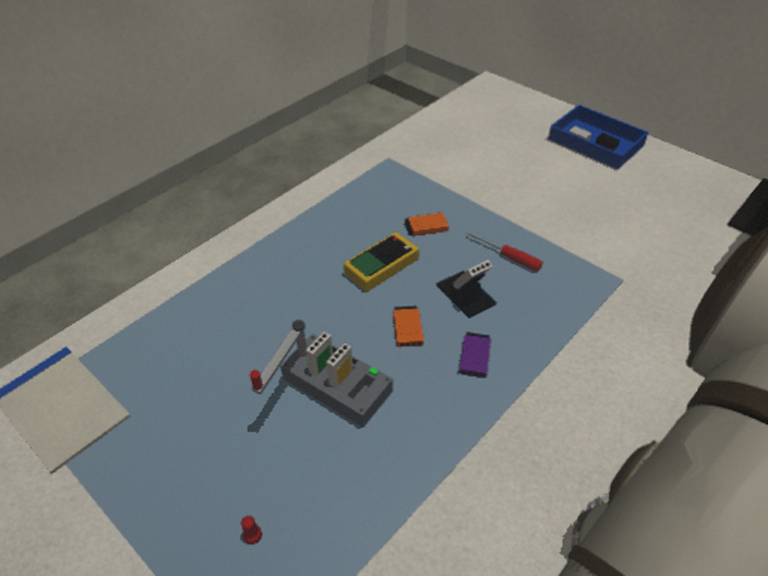

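View pics/t0.png

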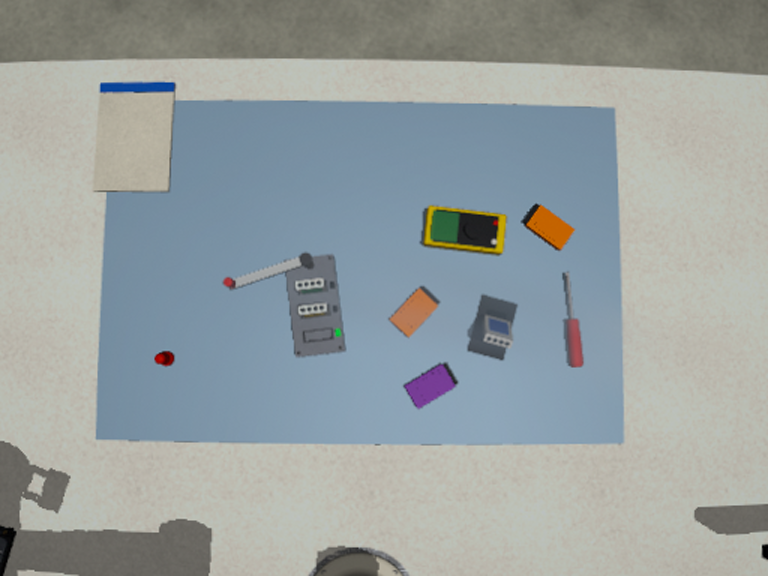

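The blue module is the one leaning in the rest, at 1.5x picture pixels top (497,330) and side (478,272). The look-alikes in the top picture are orange at (414,311) and (548,227) and purple at (431,385); all three lie flat on the mat. The rack is at (316,305), with its lamp at (338,332) beside the free slot nearest the robot. The bar is open, with its knob at (229,283).

Run:
```python
from h import *
t=r.capture("top");s=r.capture("side");w=r.capture("wrist")
save(t,"crop.png",(290,180,400,260),4)
st=r.sense();R=np.array(st["ee_rot"]);print(np.round(R,3).tolist(),st["tcp_pos"],st["gripper_width"])
print("wristcam in tool",np.round(R.T@(np.array(w["origin"])-st["tcp_pos"]),3),np.round(R.T@np.array(w["orientation"]),2).tolist(),w["fx"])
q=lambda *a:np.round(np.array(a)/1.5,1)
for n,a,b in[("modtop",q(498,340),q(480,268)),("green",q(310,285),q(320,341)),("yellow",q(313,309),q(340,352)),("lamp",q(338,332),q(374,371)),("post",q(307,260),q(299,325)),("knob",q(229,282),q(256,376))]:
    print(n,np.round(tri([t,s],[a,b]),3))
for n,a,z in[("slot",q(318,336),.04),("rackcorner -x+y",q(296,356),.04),("-x-y",q(345,350),.04),("+x-y",q(333,256),.04),("rest nl",q(468,351),.006),("rest nr",q(502,358),.006),("rest fr",q(517,303),.006),("rest fl",q(482,295),.006)]:
    print(n,np.round(onz(t,a,z),3))
```

```text
[[0.953, -0.303, 0.0], [-0.303, -0.953, -0.0], [0.0, 0.0, -1.0]] [0.18931157 0.59561622 0.22254058] 0.9999716439625186
wristcam in tool [ 0.084  0.    -0.162] [[0.0, 0.95, 0.3], [1.0, -0.0, -0.0], [-0.0, 0.3, -0.95]] 319.6796040214865
modtop [ 0.491 -0.242  0.096]
green [0.585 0.088 0.102]
yellow [0.543 0.082 0.101]
lamp [0.505 0.04  0.041]
post [0.628 0.093 0.114]
knob [0.584 0.222 0.138]
slot [0.498 0.077 0.04 ]
rackcorner -x+y [0.461 0.117 0.04 ]
-x-y [0.473 0.028 0.04 ]
+x-y [0.645 0.052 0.04 ]
rest nl [ 0.474 -0.202  0.006]
rest nr [ 0.461 -0.266  0.006]
rest fr [ 0.565 -0.296  0.006]
rest fl [ 0.58  -0.229  0.006]
```

View pics/crop.png

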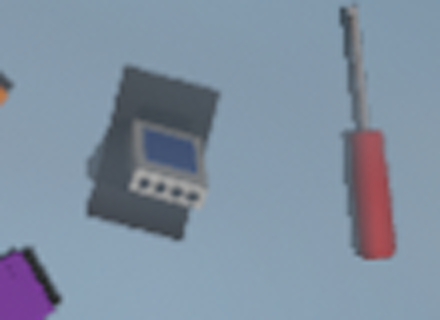

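The crop shows the blue-sided module with its white vented top at crop (168,188) and its blue broad side up, on the black rest. The top faces the robot, so this is the right one. The rest's yaw is about -15° and the rack's about +8°.

```bash
cat >> h.py <<'E'
from scipy.spatial.transform import Rotation as Ro
def pose(yaw,tilt):  # tool: x along yaw, pointing down, tipped about tool y
    y=np.radians(yaw);c,s=np.cos(y),np.sin(y)
    return np.array([[c,s,0],[s,-c,0],[0,0,-1.]])@Ro.from_rotvec([0,tilt,0]).as_matrix()
def plan(p,R):
    st=r.sense();R0=np.array(st["ee_rot"]);p0=np.array(st["tcp_pos"])
    print("t",round(st["time_s"],2),"tcp",np.round(p0,4),"| shift(units, before turn)",np.round(R0.T@(np.array(p)-p0)/.5,4),"| turn(units)",np.round(Ro.from_matrix(R0.T@R).as_rotvec()/.1,3), "| shift after turn",np.round(np.array(R).T@(np.array(p)-p0)/.5,4))
E
python3 - <<'E'
from h import *
R=pose(-15,.5);tz=R[:,2];print(tz)
plan([.45,.3,.25],pose(-17.6,0))
T=np.array([.491,-.242,.096])
p=T-.08*tz;print(p);plan(p,R)
E
```

```text
[ 0.46308951 -0.12408446 -0.87758256]
t 1.35 tcp [0.1893 0.5956 0.2225] | shift(units, before turn) [ 0.676   0.4055 -0.0549] | turn(units) [ 0.    -0.    -0.006] | shift after turn [ 0.6757  0.4059 -0.0549]
[ 0.45395284 -0.23207324  0.1662066 ]
t 1.35 tcp [0.1893 0.5956 0.2225] | shift(units, before turn) [1.0059 1.4172 0.1127] | turn(units) [ 0.115  4.999 -0.45 ] | shift after turn [0.7706 1.462  0.5494]
```

>>> move_arm --series '[[[0,0,0],[0.068,0.04,-0.005],1],[[0,0,0],[0.068,0.04,-0.005],1],[[0,0,0],[0.068,0.04,-0.005],1],[[0,0,0],[0.068,0.04,-0.005],1],[[0,0,0],[0.068,0.04,-0.005],1],[[0,0,0],[0.068,0.04,-0.005],1],[[0,0,0],[0.068,0.04,-0.005],1],[[0,0,0],[0.068,0.04,-0.005],1],[[0,0,0],[0.068,0.04,-0.005],1],[[0,0,0],[0.068,0.04,-0.005],1]]'

```text
time_s: 2.35
tcp_pos: [0.4536, 0.3007, 0.2479]
ee_rot: [[0.953, -0.303, 0.0], [-0.303, -0.953, 0.0], [0.0, -0.001, -1.0]]
wrist_force: [0.6, 0.2, 0.1]
gripper_width: 1.001
gripper_force: 0.0
```

>>> move_arm --series '[[[0,0,0],[0.028,0.084,0],1],[[0,0,0],[0.028,0.084,0],1],[[0,0,0],[0.028,0.084,0],1],[[0,0,0],[0.028,0.084,0],1],[[0,0,0],[0.028,0.084,0],1],[[0,0,0],[0.028,0.084,0],1],[[0,0,0],[0.028,0.084,0],1],[[0,0,0],[0.028,0.084,0],1],[[0,0,0],[0.028,0.084,0],1],[[0,0,0],[0.028,0.084,0],1],[[0,0,0],[0.028,0.084,0],1],[[0,0,0],[0.028,0.084,0],1]]'

```text
time_s: 3.55
tcp_pos: [0.4599, -0.2311, 0.2479]
ee_rot: [[0.953, -0.303, 0.001], [-0.303, -0.953, -0.0], [0.001, -0.0, -1.0]]
wrist_force: [0.5, -0.1, -0.5]
gripper_width: 0.999
gripper_force: 0.0
```

>>> move_arm --series '[[[0,0.83,-0.08],[0,0,0],1],[[0,0.83,-0.08],[0,0,0],1],[[0,0.83,-0.08],[0,0,0],1],[[0,0.83,-0.08],[0,0,0],1],[[0,0.83,-0.08],[0,0,0],1],[[0,0.85,-0.05],[0,0,0],1],[[0,0,0],[0,0,0],1]]'

```text
time_s: 4.25
tcp_pos: [0.4564, -0.2287, 0.2455]
ee_rot: [[0.85, -0.261, 0.457], [-0.225, -0.965, -0.134], [0.476, 0.011, -0.88]]
wrist_force: [-1.8, 0.7, -0.3]
gripper_width: 1.0
gripper_force: 0.0
```

Run:
```python
from h import *
R=pose(-15,.5);tz=R[:,2]
T=np.array([.491,-.242,.096])
plan(T-.08*tz,R)
w=r.capture("wrist");save(w,"w1.png",s=1.5)
m=r.cut_out("blue_module","wrist");print([(d["centre"],d["score"]) for d in m])
# predicted corners
mz=-tz;mx=np.array(R[:,0]);my=-R[:,1]
for sx in(-8,8):
  for sy in(-25,25): print(np.round(1.5*proj(w,T+mx*sx/1e3+my*sy/1e3)[0]))
```

```text
t 4.25 tcp [ 0.4564 -0.2287  0.2455] | shift(units, before turn) [-0.0782  0.006   0.1382] | turn(units) [0.108 0.042 0.028] | shift after turn [-0.0787  0.0077  0.1378]
[([186.7, 313.5], 0.92), ([262.2, 202.0], 0.86), ([148.1, 206.9], 0.56), ([296.0, 52.1], 0.55)]
[431. 327.]
[360. 327.]
[432. 306.]
[360. 306.]
```

View pics/w1.png

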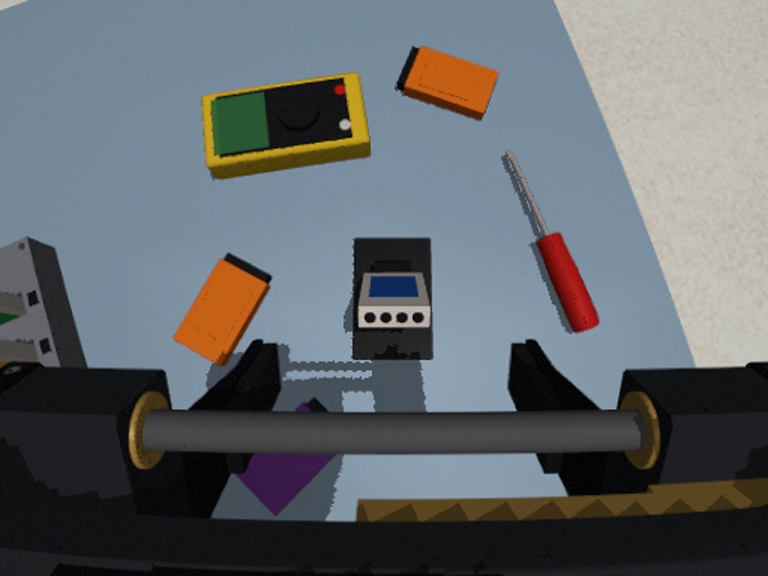

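The picture shows the blue module's top at (357–431, 305–328), within 2 px of the prediction. It is about 1.5 mm off to the left, and the tilt agrees. I'm going in to grasp.

>>> move_arm --series '[[[0.108,0.042,0.028],[0,0,0],1],[[0,0,0],[-0.039,0.0024,0.03],1],[[0,0,0],[-0.039,0.0024,0.05],1],[[0,0,0],[0,0,0.06],1],[[0,0,0],[0,0,0.06],1],[[0,0,0],[0,0,0.04],1],[[0,0,0],[0,0,0.03],1],[[0,0,0],[0,0,0],1],[[0,0,0],[0,0,0],1]]'

```text
time_s: 5.25
tcp_pos: [0.4907, -0.2471, 0.1224]
ee_rot: [[0.855, -0.249, 0.455], [-0.229, -0.968, -0.1], [0.466, -0.019, -0.885]]
wrist_force: [-0.5, -1.6, -0.1]
gripper_width: 1.004
gripper_force: 0.0
```

Run:
```python
from h import *
R=pose(-15,.5);tz=R[:,2]
T=np.array([.491,-.242,.096])-.0015*R[:,1]
plan(T+.041*tz,R)
w=r.capture("wrist");save(w,"w2.png",s=1.5)
```

```text
t 5.25 tcp [ 0.4907 -0.2471  0.1224] | shift(units, before turn) [-0.0251 -0.0102  0.1281] | turn(units) [-0.212  0.153 -0.005] | shift after turn [-0.0271 -0.0129  0.1274]
```

View pics/w2.png

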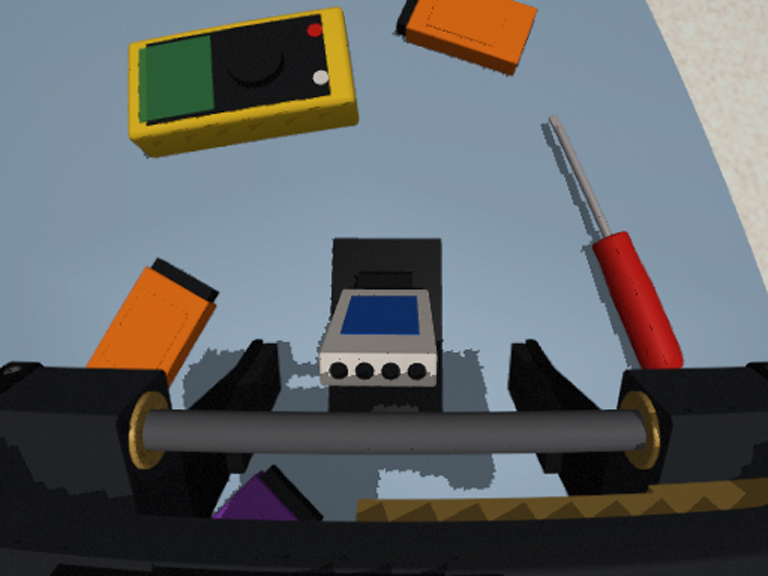

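The module's top is at (320–437, 350–385), centred about 7 mm left of the gripper, which agrees with the planned offset. The earlier move fell short, so I'm continuing more slowly.

>>> move_arm --series '[[[-0.1,0.08,0],[-0.014,-0.0065,0],1],[[-0.11,0.07,0],[-0.013,-0.0065,0],1],[[0,0,0],[0,0,0.02],1],[[0,0,0],[0,0,0.02],1],[[0,0,0],[0,0,0.02],1],[[0,0,0],[0,0,0.02],1],[[0,0,0],[0,0,0.02],1],[[0,0,0],[0,0,0.02],1],[[0,0,0],[0,0,0],1],[[0,0,0],[0,0,0],1]]'

```text
time_s: 6.3
tcp_pos: [0.5074, -0.2573, 0.0813]
ee_rot: [[0.861, -0.239, 0.448], [-0.23, -0.97, -0.076], [0.453, -0.037, -0.891]]
wrist_force: [-0.2, 0.2, -0.1]
gripper_width: 0.998
gripper_force: 0.0
```

Run:
```python
from h import *
R=pose(-15,.5);tz=R[:,2]
T=np.array([.491,-.242,.096])-.0015*R[:,1]
plan(T+.041*tz,R)
w=r.capture("wrist");save(w,"w3.png",s=1.5)
```

```text
t 6.3 tcp [ 0.5074 -0.2573  0.0813] | shift(units, before turn) [-0.0194 -0.0224  0.0388] | turn(units) [-0.424  0.296  0.   ] | shift after turn [-0.0206 -0.024   0.0372]
```

View pics/w3.png

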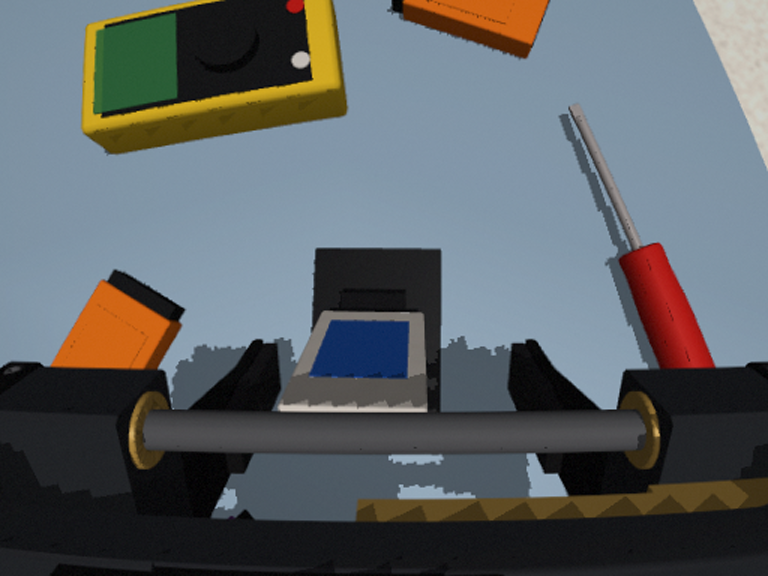

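The module's top is now at (280–428, 375–410), left of centre but between the fingers. The turn error grew rather than shrank, so I'm checking the joints.

Run:
```python
from h import *
s=r.sense()
for k in("joints","joint_velocities","effort","wrist_force"): print(k,np.round(s[k],3).tolist())
```

```text
joints [-10.931, 17.125, -36.636, -3.639, -9.203, 90.01]
joint_velocities [0.119, -0.116, 0.085, -0.208, -0.023, 0.293]
effort [-0.017, -28.305, 12.774, 2.601, 1.02, -0.017]
wrist_force [0.056, 0.875, -0.634]
```

>>> move_arm --series '[[[0,0,0],[0,-0.01,0],1],[[0,0,0],[0,0,0],1],[[0,0,0],[0,0,0],1]]'

```text
time_s: 6.65
tcp_pos: [0.509, -0.2531, 0.082]
ee_rot: [[0.862, -0.238, 0.448], [-0.23, -0.97, -0.073], [0.452, -0.04, -0.891]]
wrist_force: [-0.4, 0.3, 1.0]
gripper_width: 0.998
gripper_force: 0.0
```

Run:
```python
from h import *
s=r.sense()
for k in("joints",): print(k,np.round(s[k],3).tolist())
R=pose(-15,.5);tz=R[:,2]
T=np.array([.491,-.242,.096])-.0015*R[:,1]
plan(T+.041*tz,R)
```

```text
joints [-10.422, 17.024, -36.794, -3.174, -9.199, 89.109]
t 6.65 tcp [ 0.509  -0.2531  0.082 ] | shift(units, before turn) [-0.0209 -0.0134  0.0393] | turn(units) [-0.451  0.307  0.003] | shift after turn [-0.0221 -0.0151  0.038 ]
```

Joint 5 is at its limit (-9.14°). Tilt about the closing line does not matter for the grip, so I'll grasp with the tool tipped only 0.3 rad.

Run:
```python
from h import *
Rm=pose(-15,.5);R=pose(-15,.3)
T=np.array([.491,-.242,.096])-.0015*Rm[:,1]
plan(T+.022*Rm[:,2]+.019*R[:,2],R)
```

```text
t 6.65 tcp [ 0.509  -0.2531  0.082 ] | shift(units, before turn) [-0.0285 -0.0134  0.0388] | turn(units) [-0.449 -1.693  0.048] | shift after turn [-0.0217 -0.0151  0.0424]
```

>>> move_arm --series '[[[0,-0.5,0],[0,-0.007,0],1],[[-0.15,-0.4,0.02],[0,-0.007,0],1],[[-0.15,-0.4,0.02],[0,0,0],1],[[-0.15,-0.39,0],[0,0,0],1],[[0,0,0],[-0.011,0,0],1],[[0,0,0],[-0.011,0,0],1],[[0,0,0],[0,0,0],1],[[0,0,0],[0,0,0],1]]'

```text
time_s: 7.45
tcp_pos: [0.4998, -0.2439, 0.0785]
ee_rot: [[0.923, -0.258, 0.285], [-0.246, -0.966, -0.077], [0.295, 0.001, -0.955]]
wrist_force: [1.0, -0.4, -0.6]
gripper_width: 1.003
gripper_force: 0.0
```

Run:
```python
from h import *
Rm=pose(-15,.5);R=pose(-15,.3)
T=np.array([.491,-.242,.096])-.0015*Rm[:,1]
plan(T+.022*Rm[:,2]+.019*R[:,2],R);print(r.sense()["joints"],r.sense()["wrist_force"])
```

```text
t 7.45 tcp [ 0.4998 -0.2439  0.0785] | shift(units, before turn) [ 0.0019 -0.002   0.0424] | turn(units) [0.004 0.004 0.012] | shift after turn [ 0.0018 -0.002   0.0424]
[ -8.2364161   17.82410821 -35.18571769   5.88927854 -20.03410542
  78.07012742] [ 0.97220587 -0.35474705 -0.61275927]
```

Now at the planned pose; descend and close.

>>> move_arm --series '[[[0,0,0],[0.001,-0.001,0.014],1],[[0,0,0],[0.001,-0.001,0.014],1],[[0,0,0],[0,0,0.014],1],[[0,0,0],[0,0,0],1],[[0,0,0],[0,0,0],0.4],[[0,0,0],[0,0,0],0.4],[[0,0,0],[0,0,0],0.4],[[0,0,0],[0,0,0],0.3],[[0,0,0],[0,0,0],0.3],[[0,0,0],[0,0,0],0.3]]'

```text
time_s: 8.45
tcp_pos: [0.5078, -0.2447, 0.0591]
ee_rot: [[0.923, -0.258, 0.285], [-0.246, -0.966, -0.077], [0.296, 0.001, -0.955]]
wrist_force: [0.4, 0.5, 0.5]
gripper_width: 0.571
gripper_force: 29.9
```

Gripped: opening 49.7 mm, 30 N. Lift straight up, then tip the module upright.

>>> move_arm --series '[[[0,0,0],[0.004,0,-0.015],0.3],[[0,0,0],[0.009,0,-0.029],0.3],[[0,0,0],[0.009,0,-0.029],0.3],[[0,0,0],[0.009,0,-0.029],0.3],[[0,0,0],[0.009,0,-0.029],0.3],[[0,0,0],[0.009,0,-0.029],0.3],[[0,0,0],[0.009,0,-0.029],0.3],[[0,0,0],[0.009,0,-0.029],0.3],[[0,0,0],[0.009,0,-0.029],0.3],[[0,0,0],[0,0,0],0.3]]'

```text
time_s: 9.45
tcp_pos: [0.5086, -0.2448, 0.1907]
ee_rot: [[0.922, -0.257, 0.29], [-0.245, -0.966, -0.078], [0.3, 0.001, -0.954]]
wrist_force: [0.6, 0.2, 0.1]
gripper_width: 0.573
gripper_force: 30.0
```

>>> move_arm --series '[[[0,-0.5,0],[0,0,0],0.3],[[0,-0.5,0],[0,0,0],0.3],[[0,-0.5,0],[0,0,0],0.3],[[0,-0.5,0],[0,0,0],0.3],[[0,-0.5,0],[0,0,0],0.3],[[0,-0.5,0],[0,0,0],0.3],[[0,-0.5,0],[0,0,0],0.3],[[0,-0.5,0],[0,0,0],0.3],[[0,-0.5,0],[0,0,0],0.3],[[0,-0.5,0],[0,0,0],0.3],[[0,0,0],[0,0,0],0.3]]'

```text
time_s: 10.55
tcp_pos: [0.508, -0.2444, 0.1861]
ee_rot: [[0.946, -0.258, -0.195], [-0.253, -0.966, 0.052], [-0.201, 0.0, -0.98]]
wrist_force: [-1.0, 0.1, -2.4]
gripper_width: 0.574
gripper_force: 30.0
```

Run:
```python
from h import *
# rack fit: yaw and origin from slot/top measurements (planar)
loc=np.array([[-55,0],[33,0],[-11,0],[-55,-37],[75,0],[-90,45],[-90,-45],[90,-45]])/1e3
W=np.array([[.498,.077],[.585,.088],[.543,.082],[.505,.04],[.628,.093],[.461,.117],[.473,.028],[.645,.052]])
a=loc-loc.mean(0);b=W-W.mean(0)
th=np.arctan2((a[:,0]*b[:,1]-a[:,1]*b[:,0]).sum(),(a*b).sum());Q=np.array([[np.cos(th),-np.sin(th)],[np.sin(th),np.cos(th)]])
o=W.mean(0)-Q@loc.mean(0);print("yaw",np.degrees(th),"org",o,"slot",Q@[-.055,0]+o);print(np.round((W-loc@Q.T-o)*1e3,1).tolist())
R=pose(np.degrees(th),-.2);S=np.append(Q@[-.055,0]+o,.2)
plan(S,R)
```

```text
yaw 7.447018128382052 org [0.55368791 0.08395726] slot [0.49915182 0.07682875]
[[-1.2, 0.2], [-1.4, -0.2], [0.2, -0.5], [1.1, -0.1], [-0.1, -0.7], [2.4, 0.1], [2.7, 0.3], [-3.8, 1.0]]
t 10.55 tcp [ 0.508  -0.2444  0.1861] | shift(units, before turn) [-0.1847 -0.6163  0.0094] | turn(units) [-0.778  0.028 -3.83 ] | shift after turn [ 0.059  -0.6394 -0.0403]
```

>>> move_arm --series '[[[-0.13,0.005,-0.64],[0,0,0],0.3],[[-0.13,0.005,-0.64],[0,0,0],0.3],[[-0.13,0.005,-0.64],[0,0,0],0.3],[[-0.13,0.005,-0.64],[0,0,0],0.3],[[-0.13,0.005,-0.64],[0,0,0],0.3],[[-0.13,0.005,-0.63],[0,0,0],0.3],[[0,0,0],[0,0,0],0.3]]'

```text
time_s: 11.25
tcp_pos: [0.5068, -0.2441, 0.1877]
ee_rot: [[0.972, 0.13, -0.195], [0.128, -0.991, -0.027], [-0.196, 0.001, -0.981]]
wrist_force: [-0.7, -0.2, -1.5]
gripper_width: 0.576
gripper_force: 30.0
```

>>> move_arm --series '[[[0,0,0],[0.006,-0.03,-0.004],0.3],[[0,0,0],[0.006,-0.06,-0.004],0.3],[[0,0,0],[0.006,-0.07,-0.004],0.3],[[0,0,0],[0.006,-0.07,-0.004],0.3],[[0,0,0],[0.006,-0.07,-0.004],0.3],[[0,0,0],[0.006,-0.07,-0.004],0.3],[[0,0,0],[0.006,-0.07,-0.004],0.3],[[0,0,0],[0.006,-0.07,-0.004],0.3],[[0,0,0],[0.006,-0.06,-0.004],0.3],[[0,0,0],[0.006,-0.04,-0.004],0.3],[[0,0,0],[0,-0.03,0],0.3],[[0,0,0],[0,0,0],0.3]]'

```text
time_s: 12.45
tcp_pos: [0.4986, 0.0788, 0.2013]
ee_rot: [[0.972, 0.132, -0.194], [0.129, -0.991, -0.027], [-0.196, 0.001, -0.981]]
wrist_force: [-0.9, -1.3, -0.4]
gripper_width: 0.574
gripper_force: 30.0
```

Run:
```python
from h import *
plan([.498,.077,.2],pose(7.5,-.2))
s=r.capture("side");w=r.capture("wrist")
a=s["img"][130:330,130:330,::-1];a=cv2.resize(a,None,fx=3,fy=3,interpolation=cv2.INTER_CUBIC)
cv2.imwrite("pics/s2.png",a)
save(w,"w4.png",s=1.5)
```

```text
t 12.45 tcp [0.4986 0.0788 0.2013] | shift(units, before turn) [-0.0012  0.0033  0.0028] | turn(units) [ 0.013 -0.026  0.008] | shift after turn [-0.0012  0.0033  0.0028]
```

View pics/s2.png

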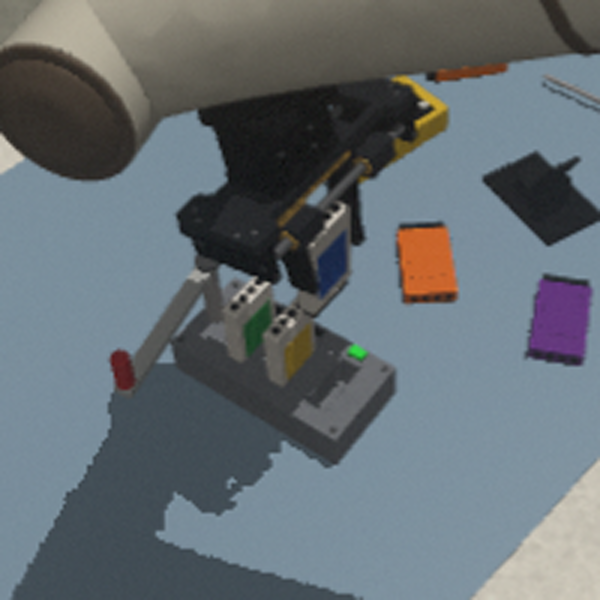

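View pics/w4.png

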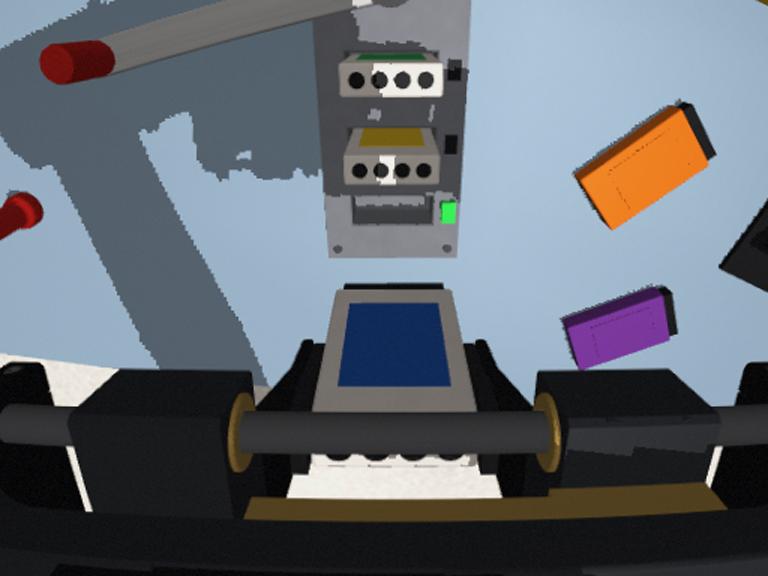

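The wrist picture shows the slot mouth at (353–433, 195–224) and the lamp at (448,212). The held module's face-bottom edge is at (343–457, 290) and its top rear edge at about (311–478, 466). The side view shows the module held nearly upright. Next I fit both from this wrist picture.

```bash
cat > fit.py <<'E'
from h import *
from scipy.optimize import least_squares
st=r.sense();R=np.array(st["ee_rot"]);p=np.array(st["tcp_pos"]);w=r.capture("wrist")
obs=np.array([[343,290],[457,290],[311,466],[478,466],[346,284],[443,284]])/1.5
B=np.array([[8,25,8],[8,-25,8],[-8,25,90],[-8,-25,90],[6,22,0],[6,-22,0]])/1e3
obs=obs[:4];B=B[:4]
def mod(x):  # tool-frame module pose: x along tool x, y->-tool y sense, z->-tool z ; tip about tool y
    M=np.diag([1,-1,-1.]);M=Ro.from_rotvec([0,x[3],0]).as_matrix()@Ro.from_rotvec([x[4],0,0]).as_matrix()@M
    return M,x[:3]
def f(x):
    M,t=mod(x); return np.r_[(proj(w,((B@M.T)+t)@R.T+p)-obs).ravel(),x[4]*100]
s=least_squares(f,[0,0,.049,.2,0]);M,t=mod(s.x)
print("fit",np.round(s.x,4),"res px",np.round(s.fun,2))
print("nominal TCP->origin z",.019+0,"module z world",np.round((R@M)[:,2],3),"y world",np.round((R@M)[:,1],3),"origin",np.round(R@t+p,4))
def rack(q): # x,y,yaw
    c,sn=np.cos(q[2]),np.sin(q[2]);return lambda L:np.c_[q[0]+c*L[:,0]-sn*L[:,1],q[1]+sn*L[:,0]+c*L[:,1],L[:,2]]
L=np.array([[-10,27,0],[-10,-27,0],[10,27,0],[10,-27,0],[0,-37,5],[-35,45,0],[-35,-45,0],[44-8,25,60],[44-8,-25,60]])/1e3+[0,0,.04]
O=np.array([[354,224],[434,222],[355,196],[433,195],[448,210],[329,258],[458,257],[344,184],[439,184]])/1.5
g=lambda q:(proj(w,rack(q)(L))-O).ravel()
print("pred err at nominal",np.round(g([.498,.077,np.radians(7.5)]).reshape(-1,2)*1.5,1).tolist())
s2=least_squares(g,[.498,.077,.13],loss="soft_l1");print("slot",np.round(s2.x,4),np.degrees(s2.x[2]),np.round(g(s2.x).reshape(-1,2)*1.5,1).tolist())
E
python3 fit.py
```

```text
fit [ 0.0119  0.0027  0.0433  0.171  -0.0181] res px [-1.6  -0.29 -0.5   0.39  0.92 -0.83  0.57  0.74 -1.81]
nominal TCP->origin z 0.019 module z world [0.024 0.023 0.999] y world [-0.13   0.991 -0.02 ] origin [0.5021 0.0747 0.1564]
pred err at nominal [[-1.2, 3.8], [-2.0, 5.7], [-3.4, 3.7], [0.1, 4.6], [0.1, 6.6], [-0.2, 2.7], [-1.9, 3.6], [0.7, 6.1], [0.6, 6.0]]
slot [0.5012 0.077  0.1464] 8.389682580172469 [[-0.6, 0.0], [-1.0, 0.8], [-3.3, -0.2], [0.6, -0.5], [1.0, 1.3], [0.9, -0.4], [-0.3, -1.3], [0.1, 1.0], [0.6, -0.5]]
```

```bash
sed -i 's/x\[4\]\*100/x[4]*2000/' fit.py
cat >> fit.py <<'E'
for h in(.12,.045):
    R2=R@Ro.from_rotvec([-.0017,.02,-.0087]).as_matrix()
    o=R2@t; plan(np.array([s2.x[0],s2.x[1],h])-o,R2)
E
python3 fit.py
```

```text
fit [ 0.0119  0.0016  0.0434  0.1718 -0.0002] res px [-3.09  0.03 -2.02  0.05  2.   -0.02  1.57 -0.04 -0.32]
nominal TCP->origin z 0.019 module z world [0.026 0.005 1.   ] y world [-0.129  0.992 -0.002] origin [0.502  0.0753 0.1563]
pred err at nominal [[-1.9, 3.8], [-2.6, 5.7], [-4.1, 3.8], [-0.6, 4.6], [-0.5, 6.6], [-0.8, 2.8], [-2.5, 3.6], [-0.2, 6.2], [-0.2, 6.0]]
slot [0.5013 0.0766 0.1457] 8.350840450711289 [[-0.6, 0.0], [-1.0, 0.8], [-3.3, -0.2], [0.6, -0.5], [1.0, 1.3], [0.9, -0.4], [-0.3, -1.3], [0.1, 1.0], [0.6, -0.5]]
t 12.65 tcp [0.4988 0.0764 0.2012] | shift(units, before turn) [ 0.0112 -0.0033  0.0719] | turn(units) [-0.018  0.199 -0.091] | shift after turn [ 0.0098 -0.0034  0.0721]
t 12.65 tcp [0.4988 0.0764 0.2012] | shift(units, before turn) [ 0.0408 -0.0036  0.219 ] | turn(units) [-0.018  0.199 -0.091] | shift after turn [ 0.0364 -0.0037  0.2198]
```

>>> move_arm --series '[[[-0.02,0.2,-0.09],[0,0,0],0.3],[[0,0,0],[0.009,-0.005,0.036],0.3],[[0,0,0],[0.009,0,0.036],0.3],[[0,0,0],[0.003,0,0.03],0.3],[[0,0,0],[0.004,0,0.03],0.3],[[0,0,0],[0.004,0,0.03],0.3],[[0,0,0],[0.004,0,0.03],0.3],[[0,0,0],[0.003,0,0.02],0.3],[[0,0,0],[0,0,0],0.3],[[0,0,0],[0,0,0],0.3],[[0,0,0],[0,0,0],0.3]]'

```text
time_s: 13.75
tcp_pos: [0.4984, 0.0793, 0.0946]
ee_rot: [[0.975, 0.139, -0.173], [0.137, -0.99, -0.026], [-0.175, 0.002, -0.985]]
wrist_force: [0.2, -0.5, -1.0]
gripper_width: 0.574
gripper_force: 30.0
```

Run:
```python
from h import *
plan([.4953,.078,.09],pose(8,-.18))
s=r.capture("side");w=r.capture("wrist")
a=cv2.resize(s["img"][195:300,185:285,::-1],None,fx=5,fy=5,interpolation=cv2.INTER_CUBIC)
b=cv2.resize(w["img"][60:330,180:350,::-1],None,fx=1.9,fy=1.9,interpolation=cv2.INTER_CUBIC)[:513]
b=b[:, :300]
im=np.zeros((525,800,3),np.uint8);im[:525,:500]=a;im[:b.shape[0],500:500+b.shape[1]]=b
cv2.imwrite("pics/c1.png",im)
```

```text
t 13.75 tcp [0.4984 0.0793 0.0946] | shift(units, before turn) [-0.0048  0.0017  0.0102] | turn(units) [ 0.016 -0.044 -0.003] | shift after turn [-0.0048  0.0017  0.0103]
```

View pics/c1.png

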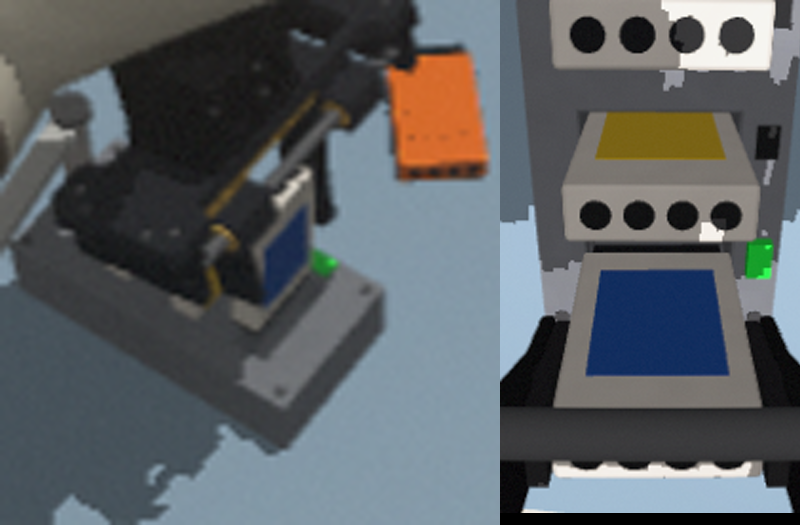

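The side crop shows the module just above the slot mouth, with the lamp at (322,262). The wrist crop shows its lower edge at (584–733, 253) over the dark slot mouth, in line with the yellow module. I correct by about 1 mm and start the descent.

>>> move_arm --series '[[[0,0,0],[-0.002,0.001,0],0.3],[[0,0,0],[0.0018,0,0.01],0.3],[[0,0,0],[0.0018,0,0.01],0.3],[[0,0,0],[0.0018,0,0.01],0.3],[[0,0,0],[0,0,0],0.3],[[0,0,0],[0,0,0],0.3]]'

```text
time_s: 14.45
tcp_pos: [0.4968, 0.0785, 0.0784]
ee_rot: [[0.975, 0.139, -0.175], [0.137, -0.99, -0.027], [-0.177, 0.002, -0.984]]
wrist_force: [0.3, -0.4, -1.6]
gripper_width: 0.572
gripper_force: 30.0
```

>>> move_arm --series '[[[0,0,0],[0.0011,0,0.006],0.3],[[0,0,0],[0.0011,0,0.006],0.3],[[0,0,0],[0,0,0],0.3],[[0,0,0],[0,0,0],0.3]]'

```text
time_s: 14.85
tcp_pos: [0.4968, 0.0785, 0.0725]
ee_rot: [[0.975, 0.139, -0.175], [0.137, -0.99, -0.027], [-0.177, 0.002, -0.984]]
wrist_force: [-0.1, -0.3, -2.0]
gripper_width: 0.574
gripper_force: 30.0
```

>>> move_arm --series '[[[0,0,0],[0.0011,0,0.006],0.3],[[0,0,0],[0.0011,0,0.006],0.3],[[0,0,0],[0,0,0],0.3],[[0,0,0],[0,0,0],0.3]]'

```text
time_s: 15.25
tcp_pos: [0.4969, 0.0785, 0.0664]
ee_rot: [[0.975, 0.139, -0.175], [0.137, -0.99, -0.027], [-0.177, 0.002, -0.984]]
wrist_force: [-0.6, -0.5, -1.5]
gripper_width: 0.571
gripper_force: 30.0
```

>>> move_arm --series '[[[0,0,0],[0.0011,0,0.006],0.3],[[0,0,0],[0.0011,0,0.006],0.3],[[0,0,0],[0.0007,0,0.004],0.3],[[0,0,0],[0,0,0],0.3],[[0,0,0],[0,0,0],0.3]]'

```text
time_s: 15.75
tcp_pos: [0.4969, 0.0785, 0.0583]
ee_rot: [[0.975, 0.139, -0.175], [0.137, -0.99, -0.027], [-0.177, 0.002, -0.984]]
wrist_force: [-0.2, -0.2, -1.2]
gripper_width: 0.569
gripper_force: 30.0
```

>>> move_arm --series '[[[0,0,0],[0.0007,0,0.004],0.3],[[0,0,0],[0.0004,0,0.002],0.3],[[0,0,0],[0,0,0],0.3],[[0,0,0],[0,0,0],0.3]]'

```text
time_s: 16.15
tcp_pos: [0.4969, 0.0785, 0.0554]
ee_rot: [[0.975, 0.139, -0.175], [0.137, -0.99, -0.026], [-0.177, 0.002, -0.984]]
wrist_force: [-1.2, -0.4, -0.6]
gripper_width: 0.576
gripper_force: 30.0
```

>>> move_arm --series '[[[0,0,0],[0.0004,0,0.002],0.3],[[0,0,0],[0.0004,0,0.002],0.3],[[0,0,0],[0,0,0],0.3],[[0,0,0],[0,0,0],0.3]]'

```text
time_s: 16.55
tcp_pos: [0.4971, 0.0786, 0.0552]
ee_rot: [[0.975, 0.14, -0.174], [0.138, -0.99, -0.027], [-0.176, 0.002, -0.984]]
wrist_force: [-2.6, 0.8, 9.4]
gripper_width: 0.572
gripper_force: 30.0
```

Contact with the floor (9 N) came at the expected height. Release, go up and check.

>>> move_arm --series '[[[0,0,0],[0,0,0],0.75],[[0,0,0],[0,0,0],0.75],[[0,0,0],[0,0,0],0.75],[[0,0,0],[-0.003,0,-0.018],0.75],[[0,0,0],[-0.007,0,-0.04],0.75],[[0,0,0],[-0.01,0,-0.06],0.75],[[0,0,0],[-0.01,0,-0.06],0.75],[[0,0,0],[-0.01,0,-0.06],0.75],[[0,0,0],[-0.009,0,-0.05],0.75],[[0,0,0],[0,0,0],0.75],[[0,0,0],[0,0,0],0.75]]'

```text
time_s: 17.65
tcp_pos: [0.4982, 0.079, 0.2]
ee_rot: [[0.975, 0.139, -0.174], [0.136, -0.99, -0.025], [-0.175, 0.001, -0.984]]
wrist_force: [0.2, -0.3, 0.9]
gripper_width: 0.752
gripper_force: 0.0
```

Run:
```python
from h import *
w=r.capture("wrist");s=r.capture("side")
a=cv2.resize(s["img"][190:300,160:270,::-1],None,fx=3.6,fy=3.6,interpolation=cv2.INTER_CUBIC)
b=cv2.resize(w["img"][:,130:400,::-1],None,fx=1.4,fy=1.4,interpolation=cv2.INTER_CUBIC)
im=np.zeros((540,780,3),np.uint8);im[:a.shape[0],:396]=a[:,:396];im[:b.shape[0],400:400+b.shape[1]]=b
cv2.imwrite("pics/c2.png",im)
for n in("bar_knob","bar_pivot"):
    a=r.pinpoint(n,"side");b=r.pinpoint(n,"wrist");t=r.pinpoint(n,"top") if 0 else 0
    print(n,[(np.round(d["centre"],1),round(d["score"],2)) for d in a[:2]],[(np.round(d["centre"],1),round(d["score"],2)) for d in b[:2]])
    if a: print("side z.134",np.round(onz(s,a[0]["centre"],.134),4))
    if b: print("wrist z.134",np.round(onz(w,b[0]["centre"],.134),4))
plan([.5,.08,.2],pose(8,0));print(r.sense()["joints"])
```

```text
bar_knob [(array([169.7, 250.9]), 0.83)] [(array([56.3, 42.8]), 0.68)]
side z.134 [0.588  0.2217 0.134 ]
wrist z.134 [0.5838 0.2222 0.134 ]
bar_pivot [(array([196.3, 218. ]), 0.64)] []
side z.134 [0.6166 0.1119 0.134 ]
t 17.95 tcp [0.4978 0.0788 0.1985] | shift(units, before turn) [ 0.004  -0.0018 -0.0038] | turn(units) [ 0.025  1.796 -0.003] | shift after turn [ 0.0046 -0.0018 -0.003 ]
[ 25.56576069  16.93914886 -10.33808392  -3.09735813 -72.61037583
  73.59889298]
```

View pics/c2.png

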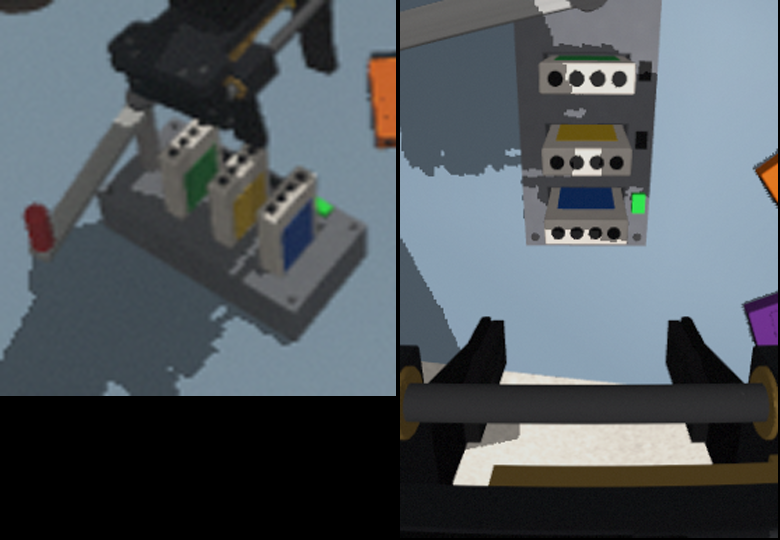

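All three modules show the same height and line in both crops: wrist vent tops at (588,78), (586,162) and (586,233), with the lamp at (639,204). So the blue module is seated, and the knob measures (0.585, 0.222). Next I bring the gripper over the knob, closing line along the knob's path, and cage the knob between the fingers.

Run:
```python
from h import *
P=np.array([.628,.0945]);k=np.array([.585,.222]);d=k-P;a=np.degrees(np.arctan2(d[1],d[0]));print(a,np.hypot(*d))
plan([.585,.222,.2],pose(a-180,0))
```

```text
108.63693075770685 0.1345557505274301
t 17.95 tcp [0.4978 0.0788 0.1985] | shift(units, before turn) [ 0.2084 -0.2594 -0.0416] | turn(units) [ 1.265  1.482 13.809] | shift after turn [-0.2157 -0.2567 -0.003 ]
```

>>> move_arm --series '[[[0.08,0.093,0.863],[0,0,0],1],[[0.08,0.093,0.863],[0,0,0],1],[[0.08,0.093,0.863],[0,0,0],1],[[0.08,0.093,0.863],[0,0,0],1],[[0.08,0.093,0.863],[0,0,0],1],[[0.08,0.093,0.863],[0,0,0],1],[[0.08,0.093,0.863],[0,0,0],1],[[0.08,0.093,0.863],[0,0,0],1]]'

```text
time_s: 18.75
tcp_pos: [0.4981, 0.0788, 0.1988]
ee_rot: [[0.844, -0.528, -0.092], [-0.529, -0.849, 0.019], [-0.088, 0.032, -0.996]]
wrist_force: [0.0, 0.1, -0.5]
gripper_width: 0.997
gripper_force: 0.0
```

>>> move_arm --series '[[[0.08,0.093,0.863],[0,0,0],1],[[0.08,0.093,0.863],[0,0,0],1],[[0.08,0.093,0.863],[0,0,0],1],[[0.08,0.093,0.863],[0,0,0],1],[[0.08,0.093,0.863],[0,0,0],1],[[0.08,0.093,0.863],[0,0,0],1],[[0.08,0.093,0.863],[0,0,0],1],[[0.08,0.093,0.863],[0,0,0],1],[[0,0,0],[-0.05,-0.06,0],1],[[0,0,0],[-0.05,-0.06,0],1],[[0,0,0],[-0.05,-0.06,0],1],[[0,0,0],[0,0,0],1]]'

```text
time_s: 19.95
tcp_pos: [0.5615, 0.182, 0.1984]
ee_rot: [[0.322, -0.947, 0.003], [-0.947, -0.322, 0.001], [-0.0, -0.004, -1.0]]
wrist_force: [-0.6, -0.9, -0.5]
gripper_width: 1.0
gripper_force: 0.0
```

Run:
```python
from h import *
plan([.585,.222,.122],pose(108.6-180,0))
```

```text
t 19.95 tcp [0.5615 0.182  0.1984] | shift(units, before turn) [-0.0605 -0.0697  0.153 ] | turn(units) [-0.036  0.003  0.035] | shift after turn [-0.0608 -0.07    0.1527]
```

>>> move_arm --series '[[[0,0,0],[-0.03,-0.035,0],1],[[0,0,0],[-0.03,-0.035,0],1],[[0,0,0],[0,0,0.03],1],[[0,0,0],[0,0,0.04],1],[[0,0,0],[0,0,0.04],1],[[0,0,0],[0,0,0.025],0.7],[[0,0,0],[0,0,0.016],0.35],[[0,0,0],[0,0,0],0.35],[[0,0,0],[0,0,0],0.35],[[0,0,0],[0,0,0],0.35],[[0,0,0],[0,0,0],0.35]]'

```text
time_s: 21.05
tcp_pos: [0.5838, 0.2188, 0.1254]
ee_rot: [[0.32, -0.948, 0.005], [-0.948, -0.32, 0.003], [-0.001, -0.005, -1.0]]
wrist_force: [-0.7, -0.3, 0.2]
gripper_width: 0.544
gripper_force: 0.0
```

Run:
```python
from h import *
plan([.585,.222,.122],pose(108.6-180,0))
```

```text
t 21.05 tcp [0.5838 0.2188 0.1254] | shift(units, before turn) [-0.0053 -0.0043  0.0067] | turn(units) [-0.053  0.011  0.007] | shift after turn [-0.0054 -0.0043  0.0067]
```

>>> move_arm --series '[[[0,0,0],[-0.005,0,0],0.35],[[0,0,0],[0,0,0],0.35],[[0,0,-0.6],[0.0005,0.016,0],0.35],[[0,0,-0.6],[0.0005,0.016,0],0.35],[[0,0,-0.6],[0.0005,0.016,0],0.35],[[0,0,-0.6],[0.0005,0.016,0],0.35],[[0,0,-0.6],[0.0005,0.016,0],0.35],[[0,0,-0.6],[0.0005,0.016,0],0.35],[[0,0,-0.6],[0.0005,0.016,0],0.35],[[0,0,-0.6],[0.0005,0.016,0],0.35],[[0,0,-0.6],[0.0005,0.016,0],0.35],[[0,0,-0.6],[0.0005,0.016,0],0.35]]'

```text
time_s: 22.25
tcp_pos: [0.5192, 0.1749, 0.1246]
ee_rot: [[0.8, -0.599, 0.005], [-0.599, -0.8, 0.003], [0.002, -0.005, -1.0]]
wrist_force: [2.0, 0.1, 0.2]
gripper_width: 0.348
gripper_force: 0.5
```

Run:
```python
from h import *
P=np.array([.628,.0945]);st=r.sense();d=np.array(st["tcp_pos"])[:2]-P;a=np.degrees(np.arctan2(d[1],d[0]))
print("arc angle",a,"rad",np.hypot(*d),"tool yaw+180",180+np.degrees(np.arctan2(st["ee_rot"][1][0],st["ee_rot"][0][0])),st["gripper_width"])
k=P+.135*np.array([np.cos(np.radians(a)),np.sin(np.radians(a))]);plan([*k,.123],pose(a-180,0))
```

```text
arc angle 143.53507461571323 rad 0.13534386510489538 tool yaw+180 143.17752400254852 0.34811756737623084
t 22.25 tcp [0.5192 0.1749 0.1246] | shift(units, before turn) [0.0007 0.     0.0032] | turn(units) [-0.052 -0.024 -0.062] | shift after turn [0.0007 0.     0.0032]
```

>>> move_arm --series '[[[0,0,-0.6],[0.0005,0.016,0],0.35],[[0,0,-0.6],[0.0005,0.016,0],0.35],[[0,0,-0.6],[0.0005,0.016,0],0.35],[[0,0,-0.6],[0.0005,0.016,0],0.35],[[0,0,-0.6],[0.0005,0.016,0],0.35],[[0,0,-0.6],[0.0005,0.016,0],0.35],[[0,0,-0.6],[0.0005,0.016,0],0.35],[[0,0,-0.6],[0.0005,0.016,0],0.35],[[0,0,-0.6],[0.0005,0.016,0],0.35],[[0,0,-0.6],[0.0005,0.016,0],0.35],[[0,0,-0.6],[0.0005,0.016,0],0.35],[[0,0,0],[0,0,0],0.35]]'

```text
time_s: 23.45
tcp_pos: [0.492, 0.092, 0.1241]
ee_rot: [[1.0, 0.013, 0.003], [0.013, -1.0, 0.002], [0.003, -0.002, -1.0]]
wrist_force: [0.2, -0.6, 0.4]
gripper_width: 0.352
gripper_force: 0.0
```

>>> move_arm --series '[[[0,0,-0.6],[0.0005,0.01,0],0.35],[[0,0,-0.3],[0,0.008,0],0.35],[[0,0,0],[0,0,0],0.35]]'

```text
time_s: 23.75
tcp_pos: [0.4926, 0.0835, 0.124]
ee_rot: [[0.995, 0.103, 0.003], [0.103, -0.995, 0.002], [0.003, -0.001, -1.0]]
wrist_force: [-0.0, -0.6, -0.0]
gripper_width: 0.352
gripper_force: 0.0
```

```bash
cat > arc.py <<'E'
from h import *
P=np.array([.628,.0945]);st=r.sense();d=np.array(st["tcp_pos"])[:2]-P;a=np.degrees(np.arctan2(d[1],d[0]))
print("t",st["time_s"],"arc angle",a%360,"rad",np.hypot(*d),"yaw+180",180+np.degrees(np.arctan2(st["ee_rot"][1][0],st["ee_rot"][0][0])),st["gripper_width"],np.round(st["wrist_force"],1))
E
python3 arc.py
```

```text
t 23.75 arc angle 184.6419725521517 rad 0.13579762418097135 yaw+180 185.89980797809272 0.3517926168962913 [-0.  -0.6 -0. ]
```

>>> move_arm --series '[[[0,0,-0.3],[0,0.007,0],0.35],[[0,0,0],[0,0.006,0],0.35],[[0,0,0],[0,0.006,0],0.35],[[0,0,0],[0,0.004,0],0.35],[[0,0,0],[0,0,0],0.35]]'

```text
time_s: 24.25
tcp_pos: [0.494, 0.0718, 0.1238]
ee_rot: [[0.991, 0.133, 0.003], [0.133, -0.991, 0.002], [0.003, -0.001, -1.0]]
wrist_force: [0.3, 0.0, 0.4]
gripper_width: 0.346
gripper_force: 0.0
```

```bash
python3 arc.py
```

```text
t 24.25 arc angle 189.62835579691892 rad 0.1359357843163978 yaw+180 187.65206925732048 0.3461552961449368 [0.3 0.  0.4]
```

>>> move_arm --series '[[[0,0,0],[0,0.004,0],0.35],[[0,0,0],[0,0.003,0],0.35],[[0,0,0],[0,0,0],0.35]]'

```text
time_s: 24.55
tcp_pos: [0.4943, 0.0704, 0.1238]
ee_rot: [[0.991, 0.133, 0.003], [0.133, -0.991, 0.005], [0.004, -0.005, -1.0]]
wrist_force: [-3.6, 9.8, 0.6]
gripper_width: 0.353
gripper_force: 4.6
```

>>> move_arm --series '[[[0,0,0],[0,0.003,0],0.35],[[0,0,0],[0,0,0],0.35]]'

```text
time_s: 24.75
tcp_pos: [0.4943, 0.0702, 0.1237]
ee_rot: [[0.991, 0.133, 0.004], [0.133, -0.991, 0.007], [0.005, -0.007, -1.0]]
wrist_force: [-5.7, 13.6, 0.0]
gripper_width: 0.345
gripper_force: 7.2
```

The bar is against its stop: the force rises and the position no longer changes. Back off, open, go up.

>>> move_arm --series '[[[0,0,0],[0,-0.012,0],0.45],[[0,0,0],[0,-0.004,0],0.6],[[0,0,0],[0,0,0],0.6],[[0,0,0],[0,0,0],0.6],[[0,0,0],[0,0,-0.03],0.6],[[0,0,0],[0,0,-0.06],0.6],[[0,0,0],[0,0,-0.06],0.6],[[0,0,0],[0,0,-0.06],0.6],[[0,0,0],[-0.06,0,-0.03],0.6],[[0,0,0],[-0.06,0,0],0.6],[[0,0,0],[0,0,0],0.6],[[0,0,0],[0,0,0],0.6]]'

```text
time_s: 25.95
tcp_pos: [0.4337, 0.0664, 0.2441]
ee_rot: [[0.991, 0.134, 0.004], [0.134, -0.991, 0.002], [0.005, -0.001, -1.0]]
wrist_force: [-0.0, -0.9, 0.8]
gripper_width: 0.601
gripper_force: 0.0
```

Run:
```python
from h import *
for n in("side","wrist","top"):
    c=r.capture(n)
    for d in r.pinpoint("bar_knob",n)[:2]:
        k=onz(c,d["centre"],.134)[:2];v=k-[.628,.0945];print(n,round(d["score"],2),np.round(k,3),"bar rad",round(np.radians(188)-np.arctan2(v[1],v[0])%(2*np.pi),3))
    print([(np.round(onz(c,d["centre"],.027)[:2],3),round(d["score"],2)) for d in r.pinpoint("adapter",n)[:1]])
print(r.sense()["time_s"],r.sense()["wrist_force"])
```

```text
side 0.98 [0.491 0.077] bar rad 0.016
side 0.16 [0.614 0.11 ] bar rad 0.946
[(array([0.442, 0.378]), 0.45)]
wrist 0.35 [0.566 0.084] bar rad -0.027
[(array([0.459, 0.345]), 0.68)]
top 0.9 [0.498 0.083] bar rad 0.048
[(array([0.458, 0.351]), 0.6)]
26.4 [-0.19263306  0.08446978 -0.02823974]
```

```bash
python3 -c "
from station import r
print(r.finish_job())"
```

```text
the job is handed in; nothing more can be done
None
```

I handed the job in at about 26 s: the blue module is down on the free slot's floor (contact felt, and level with its neighbours in the pictures), the bar is closed against its stop, and the gripper is clear; no verdict came back.

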